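Nudge the sugar pot back to its place in the row

TASK

Press the open lid of the sugar pot shut with the fingertips, then push the pot along the counter to its place in the row, so that it stands on the pale marble tile between its neighbours, with its back (the hinge side) flat against the wooden rail. Do not grasp, lift or tip the pot, and leave the measuring cup, hand mixer, bowl and rolling pin where they are.

Things in the scene. Friction and masses are not known exactly. Their poses are not given: they have to be found in the camera images.
- pot: Square white ceramic sugar pot, 100 x 100 mm, 100 mm high with its lid shut (walls 92 mm high, 7 mm thick), loose, 0.55 to 0.9 kg, slides on the counter under a push of some 4 to 11 N. Origin: centre of its underside; x points to its back (the hinge side), z up. It starts in front of the row, nearer the robot, turned by up to 0.35 rad from square to the rail.
- pot_lid (a joint): Angle of the pot's lid, rad: 0 shut, grows as it opens, at most 1.3; starts half open (0.5 to 1.0). Lid 100 x 100 x 8 mm; its free edge, 100 mm from the hinge, swings up and to the back. The hinge is stiff (0.07 N m): the lid stays at any angle, 1 to 2 N on its upper face swing it down. On that face, 80 mm from the hinge, sits a wooden knob 22 mm wide, 13 mm high.
- rail: Fixed wooden rail on the counter along its own y, 1 m long, 35 mm high, with a flat upright front face towards the robot. Origin: at the foot of the front face, in line with the middle of the marble tile; x points away from the robot, through the rail, z up. 56 mm behind this strip stands a like one; the trough between them holds the rolling pin.
- pot_hinge (a point): Middle of the lid's hinge line on the pot: 50 mm behind the pot's origin, 92 mm up; the line runs along the pot's y. A fingertip pressing straight down on the steep lid can catch and tip the pot; let it follow the arc of the lid about this line.
- tile (a point): Centre of the square pale marble tile, 140 x 140 mm, let flush into the counter in front of the rail with one side at the rail's front face: in the rail's frame it covers x -140 to 0, y -70 to +70 mm. The pot at its place has its origin at x -50, y 0 mm in the rail's frame, its x along the rail's x.
- cup: Glass measuring cup, 90 mm across, 110 mm high, handle reaching 77 mm from its axis; loose, stands against the rail about 220 mm to one side of the tile's middle. Origin: centre of its underside. To be left alone.
- mixer: Yellow plastic hand mixer standing on its heel, 100 mm deep, 80 mm wide, 195 mm high, two steel beaters reaching back over the rail; loose, stands against the rail about 220 mm to the other side of the tile's middle (cup and mixer may change places). Origin: centre of its underside. To be left alone.
- bowl: Stainless mixing bowl, 200 mm across, 90 mm high, loose, at the rail about 420 mm to the left of the tile's middle. Origin: centre of its underside. To be left alone.
- pin: Wooden rolling pin, barrel 50 mm thick and 250 mm long, 400 mm with handles, lying in the trough behind the rail. Origin: its middle, on the axis. To be left alone.

How it is judged:
By the outcome, as a careful person would: the job done as asked, in the order asked, and still so for the second after the job is handed in, with the robot touching nothing.
It also fails if it takes over 72 s, if anything falls off the work surface, if the arm or the gripper's body presses on something with over 40 N, if the wrist force passes 120 N, or if a joint passes its speed limit or range.

ROBOT

A 6-joint arm with a two-finger parallel gripper is mounted at the origin on the work surface. World frame = base frame: x ahead of the robot, y to its left, z up, the work surface at z = 0. Lengths are in m, angles in rad, forces in N, time in s.
With the tool pointing down it reaches from about 0.375 to 0.975 m from the base axis. Payload 3.8 kg.
Tool frame: the origin (TCP) lies at the centre of the arm's flange, where the gripper is bolted on; the fingertips stand 173 mm ahead of it and the grasp point (between the pads) lies 155 mm ahead of it (bot.tip_reach is the distance from the TCP to the fingertips, in m); z points along the fingers, y is the line along which they close (so a half turn about z gives the same grasp; the last joint's range is limited). The gripper opens to 85 mm and grips with 20 to 120 N. Pads are 22 mm wide; open, the fingers measure 114 mm over their backs; the gripper's body (76 mm by 85 mm) begins 54 mm behind the grasp point. The pads swing forward as they close: fully open they stand 13 mm farther back than shut.
Start: joints at [-1.146, 0.264, 1.604, -0, 1.274, -0.037], TCP at [0.301, -0.604, 0.405] pointing down, gripper open.
Joint ranges: [-2.63, 2.63], [-0.94, 2.18], [0.31, 2.57], [-1.31, 4.45], [0, 2.66], [-2.55, 2.55]. Speed limits (rad/s): [2.57, 2.57, 3.14, 3.14, 3.14, 3.14].

INTERFACE

Orientations are given as a rotation vector (axis times angle).
In Python, from workcell import bot gives the robot as it stands.
- The arm moves only by the tool drive_tool, never from a script. Its arguments are lists of equal length, an entry for each row: "claw": the finger opening in mm, from 0 to 85.4; "slide": the shift along the world's x, y, z each as a share of 0.5 m, from -1 to 1, a list of three; "yaw": the turn about the world's z as a share of 180 degrees, from -1 to 1. A call has 1 to 8 rows; each row is the pose to reach, as a shift and turn from the pose commanded when the call began, turning the shorter way round; what a row does not reach only later rows make up. A row lasts 1/12 s, in which the tool goes at most 41.7 mm and 7.16 degrees, less where a joint would pass 70% of its speed; a pose out of reach is approached as far as the arm can. A call with a number of a shift or a turn outside -1 to 1 is refused whole. A call with a gripper value outside its range is refused whole. The fingers move at their own pace and stop on an object; "newtons" is the grip in N (left out, the last holds). Time passes only in rows, so rows that repeat a pose let the fingers close. It gives the time, the measured TCP pose, the force, the opening and the grip force at its end, in the units of the state.
- bot.read_state(): the state, without advancing time (a new reading comes with each control period).
- bot.read_camera(name): name is "side" or "top"; returns a dict with "color" (480x640x3 uint8, red, green, blue), "depth" (480x640 float32, m along the optical axis (not along the pixel's ray), 0 where there is no reading), "mtx" (3x3 intrinsics, pixels), "eye" and "rotation" of the camera in the world. Camera axes: x right, y up, looking along -z (the intrinsics and any distortion apply to the point x, -y, -z); pixel columns grow to the right and rows downward; lengths in m; the calibration is good to about 2 mm. A picture is of the moment at which its call begins.
- bot.finish_job(): hands the job in; it is judged then, once.
The state is a dict: "time": time; "q": joint angles; "joint_vel": joint speeds; "joint_torque": joint torques, N m; "tool_pos": TCP position; "tcp_rot": TCP orientation; "wrist_force": force on the tool from outside, world axes, zero at the start; "torque": the same for the moment, N m; "width": opening from 0.0 (shut) to 1.0 (fully open); "grip_force": force on a finger pad.
Only numpy, scipy, OpenCV 4.12 (cv2) and the standard library are available. Lean on these libraries where they do the work, as an engineer would, in place of code of your own. Each camera call takes 0.05 s, during which the arm holds its last target. There are 200 camera calls.

## Working session

There is one attempt and no reset: what is moved stays moved. The work goes in short steps, Python scripts to look and compute and a tool call to move; the robot and the scene stay as the last step left them, time stands still between calls to the robot, and variables do not carry over. Pictures are saved under pics/ and viewed, at most 10 in all, crops included, and the job is handed in when it is done.

Besides the shell and the picture viewer there is one more tool, called after ">>>" in YAML: its name, and indented under it one key for each argument. drive_tool: Moves the arm, as the interface text tells. Shift numbers are shares of 0.5 m and turn numbers shares of 180 degrees, none past 1 either way. Its arguments: {"type":"object","properties":{"claw":{"type":"array","items":{"type":"number"}},"slide":{"type":"array","items":{"type":"array","items":{"type":"number"}}},"yaw":{"type":"array","items":{"type":"number"}},"newtons":{"type":"number"}},"required":["claw","slide","yaw"]}

```bash
mkdir -p pics
cat > h.py <<'E'
import numpy as np, cv2
from workcell import bot
def cloud(c):
    d=c["depth"]; K=np.array(c["mtx"]); v,u=np.mgrid[0:480,0:640]
    x=(u-K[0,2])/K[0,0]*d; y=(v-K[1,2])/K[1,1]*d
    P=np.stack([x,-y,-d],-1)@np.array(c["rotation"]).T+np.array(c["eye"])
    P[d==0]=np.nan
    return P
E
python3 - <<'E'
from h import *
s=bot.read_state(); print({k:np.round(s[k],3) for k in s})
for n in("top","side"):
    c=bot.read_camera(n); cv2.imwrite(f"pics/{n}0.png",c["color"][:,:,::-1]); np.savez(f"{n}0.npz",**c)
    print(n,{k:np.round(c[k],3).tolist() for k in c if k not in("color","depth")}, (c["depth"]>0).mean())
E
```

```text
{'time': np.float64(0.0), 'q': array([-1.146,  0.265,  1.605,  0.   ,  1.274, -0.037]), 'joint_vel': array([ 0.001, -0.001,  0.   ,  0.   ,  0.002,  0.   ]), 'joint_torque': array([ 1.0000e-03, -5.1512e+01, -3.6731e+01, -0.0000e+00,  1.3000e-02,
       -0.0000e+00]), 'tool_pos': array([ 0.301, -0.604,  0.403]), 'tcp_rot': array([-3.056e+00, -7.180e-01,  1.000e-03]), 'wrist_force': array([-0.663, -1.167,  0.158]), 'torque': array([0.004, 0.01 , 0.006]), 'grip_force': np.float64(0.0), 'width': np.float64(1.002)}
top {'mtx': [[524.385, 0.0, 320.001], [0.0, 524.385, 236.822], [0.0, 0.0, 1.0]], 'eye': [0.486, 0.117, 1.33], 'rotation': [0.1, -0.078, -1.583]} 0.9960970052083333
side {'mtx': [[540.773, 0.0, 316.567], [0.0, 540.773, 238.639], [0.0, 0.0, 1.0]], 'eye': [0.308, -0.488, 0.87], 'rotation': [0.733, -0.179, -0.495]} 0.9959928385416666
```

View pics/top0.png

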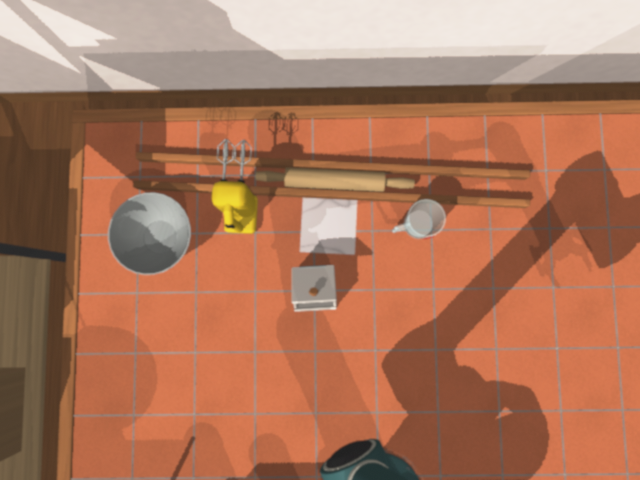

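View pics/side0.png

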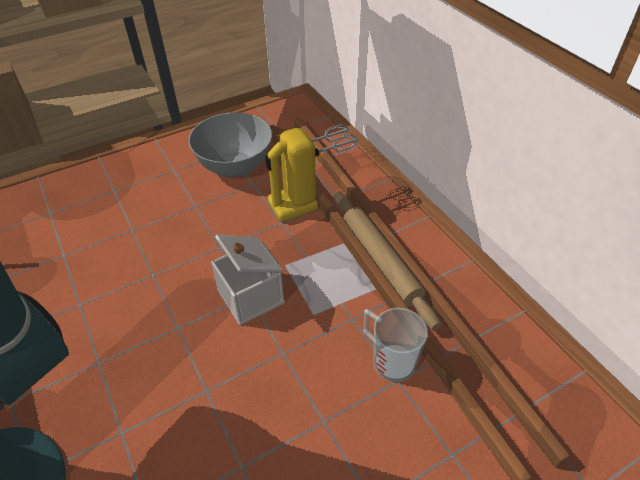

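The top view shows the pot at about (314,288) with its lid half open and hinge towards the rail. The tile is at (329,225), the mixer at (236,207), the cup at (425,218) and the bowl at (150,233). The side view confirms the lid rises at the front and shows the knob at (238,247).

```bash
sed -i 's/np.array(c\["rotation"\]).T/cv2.Rodrigues(np.array(c["rotation"],float))[0].T/' h.py
cat >> h.py <<'E'
def big(m):
    n,l,s,_=cv2.connectedComponentsWithStats(m.astype(np.uint8)); return l==1+np.argmax(s[1:,4])
def rect(p):
    r=cv2.minAreaRect((p[:,:2]*1000).astype(np.float32)); return np.round(cv2.boxPoints(r),1).tolist(), [np.round(x,1) for x in r]
E
python3 - <<'E'
from h import *
c=dict(np.load("top0.npz")); P=cloud(c); hsv=cv2.cvtColor(c["color"],cv2.COLOR_RGB2HSV)
S=hsv[...,1]; Z=P[...,2]; X=P[...,0]; Y=P[...,1]
v,u=np.mgrid[0:480,0:640]
print("floor z",np.nanmedian(Z[330:380,200:300]))
t=big((S<70)&(abs(Z)<.012)&(X<.8)&(u>290)&(u<375)&(v>190)&(v<270)); print("tile",rect(P[t]),t.sum())
r=(Z>.025)&(Z<.045)&(v>180)&(v<210)&((u<205)|(u>260))&(u>130)&(u<540)
q=P[r]; f=[]
for y in np.arange(q[:,1].min(),q[:,1].max(),.02):
    k=q[(q[:,1]>=y)&(q[:,1]<y+.02)]
    if len(k)>4:f.append((y+.01,k[:,0].min(),k[:,0].max()))
print("rail y,xmin,xmax",np.round(f,3).tolist())
for n in("top","side"):
    c=dict(np.load(n+"0.npz"));P=cloud(c);hsv=cv2.cvtColor(c["color"],cv2.COLOR_RGB2HSV);Z=P[...,2]
    near=np.hypot(P[...,0]-.4+0,P[...,1]-.13)<.25
    v,u=np.mgrid[0:480,0:640]
    w=(u>285)&(u<345)&(v>258)&(v<318) if n=="top" else (u>205)&(u<290)&(v>228)&(v<328)
    m=big(w&(Z>.015)); p=P[m]; print(n,"pot all",rect(p),p[:,2].max(),m.sum())
    # lid plane
    if n=="top":
        l=p[p[:,2]>.097]; A=np.c_[l[:,:2],np.ones(len(l))]
        k=np.ones(len(l),bool)
        for _ in range(5):
            s=np.linalg.lstsq(A[k],l[k,2],rcond=None)[0]; e=l[:,2]-A@s; k=abs(e)<.003
        print("lid plane",s,"angle",np.arctan(np.hypot(*s[:2])),"dir back yaw",np.arctan2(-s[1],-s[0]),k.sum(),rect(l[k]),l[k,2].min(),l[k,2].max())
        kn=(e>.007); print("knob",l[kn].mean(0) if kn.any() else 0)
    wl=p[(p[:,2]>.02)&(p[:,2]<.09)]; print("walls",rect(wl))
    np.save(n+"pot.npy",p)
E
```

```text
floor z -0.00032686872505416353
tile ([[590.0999755859375, 46.400001525878906], [731.7000122070312, 37.599998474121094], [740.5999755859375, 180.39999389648438], [599.0, 189.1999969482422]], [array([665.3, 113.4]), array([143.1, 141.8]), np.float64(86.4)]) 2987
rail y,xmin,xmax [[-0.382, 0.704, 0.721], [-0.362, 0.705, 0.723], [-0.342, 0.706, 0.724], [-0.322, 0.709, 0.725], [-0.302, 0.708, 0.727], [-0.282, 0.71, 0.728], [-0.262, 0.711, 0.731], [-0.242, 0.712, 0.731], [-0.222, 0.713, 0.731], [-0.202, 0.715, 0.735], [-0.182, 0.716, 0.734], [-0.162, 0.719, 0.737], [-0.142, 0.698, 0.738], [-0.122, 0.7, 0.738], [-0.102, 0.699, 0.771], [-0.082, 0.723, 0.771], [-0.062, 0.725, 0.772], [-0.042, 0.726, 0.772], [-0.022, 0.726, 0.77], [-0.002, 0.728, 0.77], [0.018, 0.729, 0.77], [0.038, 0.731, 0.771], [0.058, 0.732, 0.772], [0.078, 0.734, 0.771], [0.098, 0.735, 0.772], [0.118, 0.735, 0.772], [0.138, 0.738, 0.773], [0.158, 0.738, 0.773], [0.178, 0.74, 0.773], [0.198, 0.741, 0.775], [0.218, 0.743, 0.774], [0.238, 0.743, 0.761], [0.258, 0.745, 0.764], [0.278, 0.746, 0.764], [0.418, 0.756, 0.775], [0
[... 797 characters left out ...]
9913933 0.14891653 0.1533611 ]
walls ([[453.20001220703125, 196.5], [456.8999938964844, 97.4000015258789], [474.1000061035156, 98.0999984741211], [470.3999938964844, 197.1999969482422]], [array([463.6, 147.3]), array([17.2, 99.2]), np.float64(2.2)])
side pot all ([[449.6000061035156, 197.3000030517578], [454.20001220703125, 93.0], [558.7000122070312, 97.5999984741211], [554.0999755859375, 202.0]], [array([504.2, 147.5]), array([104.7, 104.4]), np.float64(2.5)]) 0.1595951932481935 3916
walls ([[449.6000061035156, 196.10000610351562], [454.20001220703125, 93.0], [554.7999877929688, 97.5], [550.2000122070312, 200.60000610351562]], [array([502.2, 146.8]), array([100.7, 103.2]), np.float64(2.5)])
```

>>> drive_tool:
  claw: [50, 50, 50, 50, 50, 50, 50, 50]
  slide:
    - [0.17, 0.64, 0]
    - [0.17, 0.64, 0]
    - [0.17, 0.64, 0]
    - [0.17, 0.64, 0]
    - [0.17, 0.64, 0]
    - [0.17, 0.64, 0]
    - [0.17, 0.64, 0]
    - [0.17, 0.64, 0]
  yaw: [-0.134, -0.134, -0.134, -0.134, -0.134, -0.134, -0.134, -0.134]

```text
time: 0.77
tool_pos: [0.3855, -0.2821, 0.4042]
tcp_rot: [-3.14, -0.064, 0.001]
wrist_force: [0.6, -0.4, 0.9]
width: 0.587
grip_force: 0.0
```

>>> drive_tool:
  claw: [50, 50, 50, 50, 50, 50, 50, 50]
  slide:
    - [0.17, 0.64, 0]
    - [0.17, 0.64, 0]
    - [0.17, 0.64, 0]
    - [0.17, 0.64, 0]
    - [0.17, 0.64, 0]
    - [0.17, 0.64, 0]
    - [0.17, 0.64, 0]
    - [0.17, 0.64, 0]
  yaw: [0, 0, 0, 0, 0, 0, 0, 0]

```text
time: 1.43
tool_pos: [0.4705, 0.038, 0.4045]
tcp_rot: [-3.141, -0.065, 0.0]
wrist_force: [1.3, -0.4, 0.7]
width: 0.584
grip_force: 0.0
```

Run:
```python
from h import *
s=bot.read_state(); print({k:np.round(s[k],4).tolist() for k in s}, bot.tip_reach)
```

```text
{'time': 1.4333, 'q': [0.0278, -0.1277, 2.0211, 0.0001, 1.2482, 1.5573], 'joint_vel': [0.9777, 0.2987, -0.2629, -0.0103, -0.0439, 0.9675], 'joint_torque': [-3.9691, -31.5966, -34.7848, 0.1872, 0.3226, -0.9536], 'tool_pos': [0.4705, 0.038, 0.4045], 'tcp_rot': [-3.1408, -0.0647, 0.0], 'wrist_force': [1.2537, -0.3549, 0.7009], 'torque': [-0.0058, -0.0732, -0.0442], 'grip_force': 0.0, 'width': 0.584} 0.1734
```

>>> drive_tool:
  claw: [50, 50, 50, 50, 50, 50, 50, 50]
  slide:
    - [0.072, 0.224, -0.06]
    - [0.072, 0.224, -0.06]
    - [0.072, 0.224, -0.1]
    - [0.072, 0.224, -0.1]
    - [0.072, 0.224, -0.1]
    - [0.072, 0.224, -0.1]
    - [0.072, 0.224, -0.1]
    - [0.072, 0.224, -0.1]
  yaw: [0, 0, 0, 0, 0, 0, 0, 0]

```text
time: 2.1
tool_pos: [0.5069, 0.1465, 0.3559]
tcp_rot: [-3.141, -0.061, -0.003]
wrist_force: [-0.2, 0.2, 0.6]
width: 0.589
grip_force: 0.0
```

Run:
```python
from h import *
s=bot.read_state(); print({k:np.round(s[k],4).tolist() for k in ("time","tool_pos","tcp_rot","wrist_force")})
c=bot.read_camera("side"); cv2.imwrite("pics/s1.png",cv2.resize(c["color"][150:360,120:400,::-1],None,fx=2.5,fy=2.5))
P=cloud(c)
# lowest finger points: above lid region
m=(P[...,2]>.165)&(P[...,2]<.25)&(abs(P[...,0]-.5)<.08)&(abs(P[...,1]-.148)<.08)
q=P[m]; print(np.percentile(q[:,2],[0,1,5]), q[q[:,2]<.2].min(0), q[q[:,2]<.2].max(0))
```

```text
{'time': 2.1, 'tool_pos': [0.5069, 0.1465, 0.3559], 'tcp_rot': [-3.1409, -0.0614, -0.0029], 'wrist_force': [-0.1997, 0.2243, 0.6048]}
[0.18428004 0.18625947 0.18957098] [0.49414319 0.10745167 0.18428004] [0.518866   0.17777283 0.19991968]
```

View pics/s1.png

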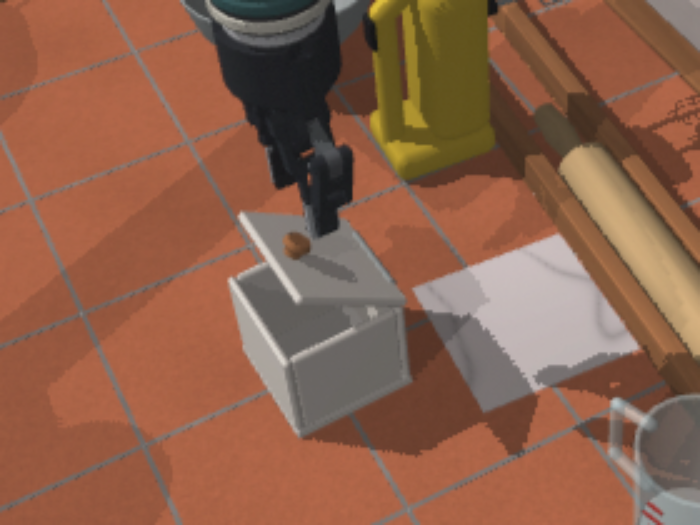

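The fingers straddle the knob above the lid, with the tips at (320,225) in the crop and the knob at (297,244). I'll now swing the lid down along its arc.

>>> drive_tool:
  claw: [50, 50, 50, 50, 50, 50, 50, 50]
  slide:
    - [0, 0, -0.06]
    - [0, 0, -0.08]
    - [-0.004, 0, -0.092]
    - [-0.012, 0, -0.104]
    - [-0.017, 0, -0.114]
    - [-0.022, 0, -0.124]
    - [-0.022, 0, -0.124]
    - [-0.022, 0, -0.124]
  yaw: [0, 0, 0, 0, 0, 0, 0, 0]

```text
time: 2.82
tool_pos: [0.4956, 0.1478, 0.2928]
tcp_rot: [-3.141, -0.064, 0.0]
wrist_force: [0.4, -0.6, 0.6]
width: 0.583
grip_force: 0.0
```

>>> drive_tool:
  claw: [50, 50, 50, 50, 50, 50, 50, 50]
  slide:
    - [-0.002, 0, -0.006]
    - [-0.004, 0, -0.012]
    - [-0.006, 0, -0.018]
    - [-0.008, 0, -0.024]
    - [-0.01, 0, -0.03]
    - [-0.01, 0, -0.036]
    - [-0.011, 0, -0.04]
    - [-0.011, 0, -0.044]
  yaw: [0, 0, 0, 0, 0, 0, 0, 0]

```text
time: 3.48
tool_pos: [0.4901, 0.1477, 0.2703]
tcp_rot: [3.141, 0.064, -0.001]
wrist_force: [-1.3, -0.2, 7.0]
width: 0.586
grip_force: 4.2
```

>>> drive_tool:
  claw: [50, 50, 50]
  slide:
    - [0, 0, -0.003]
    - [0, 0, -0.005]
    - [0, 0, -0.005]
  yaw: [0, 0, 0]

```text
time: 3.73
tool_pos: [0.4903, 0.1477, 0.2702]
tcp_rot: [3.141, 0.064, -0.002]
wrist_force: [-6.5, -2.0, 15.7]
width: 0.583
grip_force: 7.5
```

>>> drive_tool:
  claw: [50, 50, 50, 50, 50, 50, 50, 50]
  slide:
    - [0, 0, 0.04]
    - [0, 0, 0.1]
    - [-0.08, 0, 0.1]
    - [-0.16, 0, 0.1]
    - [-0.19, 0, 0.1]
    - [-0.19, 0, 0.1]
    - [-0.19, 0, 0.1]
    - [-0.19, 0, 0.1]
  yaw: [0, 0, 0, 0, 0, 0, 0, 0]

```text
time: 4.4
tool_pos: [0.3961, 0.1479, 0.3187]
tcp_rot: [-3.141, -0.064, -0.003]
wrist_force: [0.1, -0.6, 0.4]
width: 0.585
grip_force: 0.0
```

```bash
cat >> h.py <<'E'
def pot(tag,crop=None):
    s=bot.read_state(); print({k:np.round(s[k],4).tolist() for k in ("time","tool_pos","tcp_rot","wrist_force")})
    for n in("top","side"):
        c=bot.read_camera(n); P=cloud(c); S=cv2.cvtColor(c["color"],cv2.COLOR_RGB2HSV)[...,1]
        cv2.imwrite(f"pics/{tag}{n}.png",c["color"][:,:,::-1])
        m=(P[...,2]>.088)&(P[...,2]<.135)&(P[...,0]>.42)&(P[...,0]<.76)&(P[...,1]>.03)&(P[...,1]<.22)&(S<60)
        m=big(m); p=P[m]; q=p[p[:,2]<.106]; A=np.c_[q[:,:2],np.ones(len(q))]
        print(n,rect(p),"z",np.percentile(p[:,2],[1,50,99]).round(4),"slope",np.linalg.lstsq(A,q[:,2],rcond=None)[0].round(3))
E
python3 -c "from h import *;pot('a')"
```

```text
{'time': 4.4, 'tool_pos': [0.3961, 0.1479, 0.3187], 'tcp_rot': [-3.1405, -0.0643, -0.0031], 'wrist_force': [0.1425, -0.6167, 0.3733]}
top ([[452.6000061035156, 196.0], [458.0, 96.80000305175781], [557.2000122070312, 102.19999694824219], [551.7999877929688, 201.39999389648438]], [array([504.9, 149.1]), array([99.3, 99.4]), np.float64(3.1)]) z [0.0939 0.0995 0.1059] slope [ 0.002 -0.001  0.099]
side ([[449.8999938964844, 195.60000610351562], [454.3999938964844, 94.4000015258789], [554.0999755859375, 98.80000305175781], [549.7000122070312, 200.0]], [array([502. , 147.2]), array([ 99.8, 101.3]), np.float64(2.5)]) z [0.0887 0.0993 0.103 ] slope [0.013 0.022 0.089]
```

The lid is shut: its top is level at about 0.0995 m. The pot sits near (0.5035, 0.148), yaw about 0.046. Next I lower the fingers in front of it, with the gripper body staying above the knob.

>>> drive_tool:
  claw: [60, 60, 60, 60, 60, 60, 60, 60]
  slide:
    - [0, -0.006, -0.08]
    - [0, -0.006, -0.16]
    - [0, -0.006, -0.195]
    - [0, -0.006, -0.195]
    - [0.03, -0.006, -0.195]
    - [0.06, -0.006, -0.195]
    - [0.073, -0.006, -0.195]
    - [0.073, -0.006, -0.195]
  yaw: [0.002, 0.002, 0.002, 0.002, 0.002, 0.002, 0.002, 0.002]

```text
time: 5.17
tool_pos: [0.4346, 0.145, 0.2224]
tcp_rot: [-3.14, -0.073, -0.006]
wrist_force: [-0.5, -0.8, -0.0]
width: 0.702
grip_force: 0.0
```

Run:
```python
from h import *
pot('b'); i=cv2.imread("pics/bside.png"); cv2.imwrite("pics/b2.png",cv2.resize(i[150:360,120:400],None,fx=2.5,fy=2.5))
```

```text
{'time': 5.1667, 'tool_pos': [0.4346, 0.145, 0.2224], 'tcp_rot': [-3.1399, -0.0727, -0.0056], 'wrist_force': [-0.4939, -0.816, -0.0108]}
top ([[455.1000061035156, 196.89999389648438], [458.8999938964844, 98.0999984741211], [556.5, 101.9000015258789], [552.7000122070312, 200.6999969482422]], [array([505.8, 149.4]), array([97.7, 98.9]), np.float64(2.2)]) z [0.0938 0.0995 0.1059] slope [0.003 0.001 0.098]
side ([[415.0, 192.5], [422.3999938964844, 77.19999694824219], [555.7000122070312, 85.9000015258789], [548.2000122070312, 201.1999969482422]], [array([485.3, 139.2]), array([133.5, 115.5]), np.float64(3.7)]) z [0.089  0.0996 0.132 ] slope [-0.005  0.023  0.098]
```

View pics/b2.png

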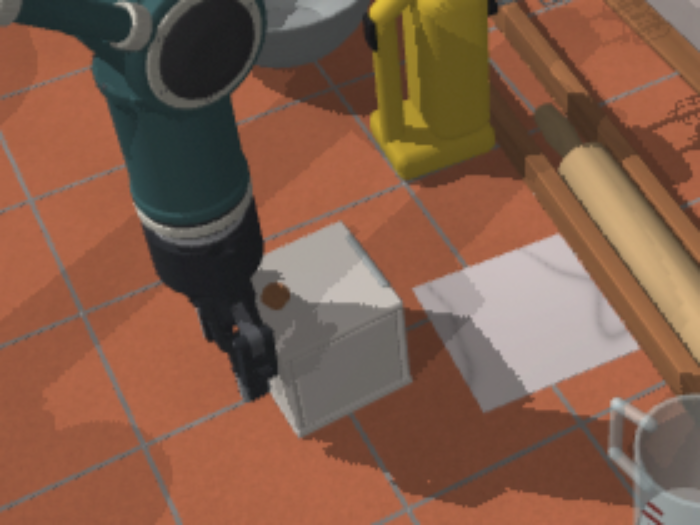

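The lid is flat shut and the fingers are just in front of the pot's front face, with the gripper clear of the knob at (275,295). Next I push slowly.

>>> drive_tool:
  claw: [60, 60, 60, 60, 60, 60, 60, 60]
  slide:
    - [0.01, 0, 0]
    - [0.02, 0, 0]
    - [0.03, -0.002, 0]
    - [0.042, -0.004, 0]
    - [0.055, -0.006, 0]
    - [0.068, -0.008, 0]
    - [0.08, -0.01, 0]
    - [0.09, -0.012, 0]
  yaw: [0, 0, -0.001, -0.002, -0.003, -0.005, -0.006, -0.007]

```text
time: 5.93
tool_pos: [0.4775, 0.1386, 0.2206]
tcp_rot: [-3.141, -0.039, -0.0]
wrist_force: [-3.2, 1.6, 0.2]
width: 0.704
grip_force: 0.0
```

>>> drive_tool:
  claw: [60, 60, 60, 60, 60, 60, 60, 60]
  slide:
    - [0.012, -0.002, 0]
    - [0.024, -0.004, 0]
    - [0.036, -0.006, 0]
    - [0.048, -0.008, 0]
    - [0.06, -0.01, 0]
    - [0.072, -0.012, 0]
    - [0.084, -0.014, 0]
    - [0.09, -0.015, 0]
  yaw: [-0.001, -0.002, -0.003, -0.004, -0.005, -0.006, -0.007, -0.008]

```text
time: 6.6
tool_pos: [0.5228, 0.1311, 0.2208]
tcp_rot: [-3.141, 0.001, -0.001]
wrist_force: [-2.5, 0.7, -0.5]
width: 0.696
grip_force: 0.0
```

```bash
python3 -c "from h import *;pot('c')"
```

```text
{'time': 6.6, 'tool_pos': [0.5228, 0.1311, 0.2208], 'tcp_rot': [-3.1415, 0.0008, -0.0015], 'wrist_force': [-2.5315, 0.7231, -0.5234]}
top ([[581.7999877929688, 84.0999984741211], [637.2999877929688, 83.5], [638.4000244140625, 180.6999969482422], [582.9000244140625, 181.39999389648438]], [array([610.1, 132.4]), array([97.2, 55.5]), np.float64(89.3)]) z [0.0932 0.0995 0.1052] slope [0.009 0.003 0.094]
side ([[493.1000061035156, 165.0], [510.6000061035156, 61.599998474121094], [649.0999755859375, 84.9000015258789], [631.5999755859375, 188.3000030517578]], [array([571.1, 124.9]), array([140.4, 104.9]), np.float64(9.6)]) z [0.089  0.0997 0.1328] slope [-0.01   0.023  0.102]
```

>>> drive_tool:
  claw: [60, 60, 60, 60, 60, 60, 60, 60]
  slide:
    - [0.012, -0.002, 0]
    - [0.024, -0.004, 0]
    - [0.036, -0.006, 0]
    - [0.048, -0.008, 0]
    - [0.06, -0.01, 0]
    - [0.072, -0.012, 0]
    - [0.084, -0.014, 0]
    - [0.09, -0.015, 0]
  yaw: [-0.001, -0.003, -0.004, -0.006, -0.007, -0.009, -0.01, -0.011]

```text
time: 7.37
tool_pos: [0.5678, 0.1235, 0.2208]
tcp_rot: [-3.141, 0.055, -0.001]
wrist_force: [-3.6, 0.5, -0.2]
width: 0.703
grip_force: 0.0
```

>>> drive_tool:
  claw: [60, 60, 60, 60, 60, 60, 60, 60]
  slide:
    - [0.012, -0.002, 0]
    - [0.024, -0.004, 0]
    - [0.036, -0.006, 0]
    - [0.048, -0.008, 0]
    - [0.06, -0.009, 0]
    - [0.07, -0.01, 0]
    - [0.075, -0.011, 0]
    - [0.075, -0.011, 0]
  yaw: [-0.001, -0.003, -0.004, -0.006, -0.007, -0.008, -0.009, -0.009]

```text
time: 8.03
tool_pos: [0.6053, 0.1181, 0.2209]
tcp_rot: [-3.14, 0.099, -0.003]
wrist_force: [-0.8, -0.0, 0.1]
width: 0.705
grip_force: 0.0
```

```bash
python3 -c "from h import *;pot('d')"
```

```text
{'time': 8.0333, 'tool_pos': [0.6053, 0.1181, 0.2209], 'tcp_rot': [-3.14, 0.0993, -0.0026], 'wrist_force': [-0.7832, -0.0173, 0.0668]}
top ([[692.4000244140625, 163.5], [706.9000244140625, 64.19999694824219], [734.9000244140625, 68.30000305175781], [720.5, 167.60000610351562]], [array([713.7, 115.9]), array([ 28.4, 100.3]), np.float64(8.3)]) z [0.0936 0.0996 0.1058] slope [-0.012 -0.011  0.11 ]
side ([[576.0, 157.39999389648438], [588.2999877929688, 49.20000076293945], [729.9000244140625, 65.4000015258789], [717.5, 173.60000610351562]], [array([652.9, 111.4]), array([142.5, 108.9]), np.float64(6.5)]) z [0.0892 0.0997 0.1327] slope [-0.006  0.025  0.1  ]
```

View pics/dside.png

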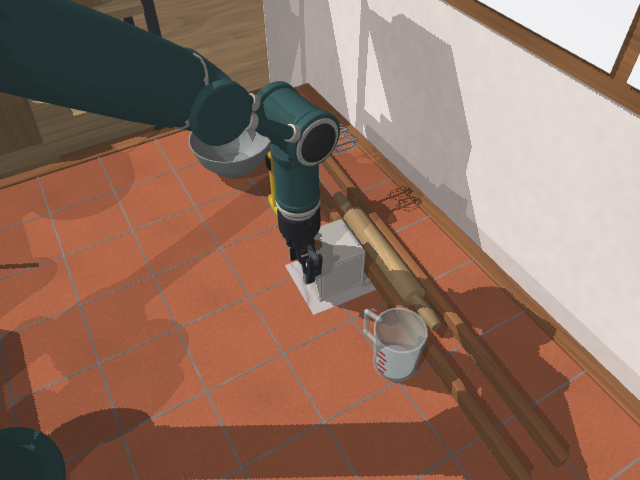

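```bash
cat >> h.py <<'E'
def edges(n):
    c=bot.read_camera(n); P=cloud(c); S=cv2.cvtColor(c["color"],cv2.COLOR_RGB2HSV)[...,1]
    m=(P[...,2]>.094)&(P[...,2]<.106)&(P[...,0]>.64)&(P[...,0]<.76)&(P[...,1]>.03)&(P[...,1]<.2)&(S<60)
    p=P[big(m)]; b=[];l=[];r=[]
    for y in np.arange(.065,.165,.006):
        k=p[abs(p[:,1]-y)<.003]
        if len(k)>3:b.append((y,k[:,0].max()))
    for x in np.arange(.65,.73,.005):
        k=p[abs(p[:,0]-x)<.0025]
        if len(k)>8:l.append((x,k[:,1].max()));r.append((x,k[:,1].min()))
    print(n,"back",np.round(b,4).tolist(),"\nleft",np.round(l,4).tolist(),"\nright",np.round(r,4).tolist())
E
python3 -c "from h import *;edges('top');edges('side')"
```

```text
top back [[0.065, 0.7157], [0.071, 0.716], [0.077, 0.7177], [0.083, 0.7182], [0.089, 0.7174], [0.095, 0.718], [0.101, 0.718], [0.107, 0.7183], [0.113, 0.7191], [0.119, 0.7207], [0.125, 0.7212], [0.131, 0.7209], [0.137, 0.7213], [0.143, 0.7207], [0.149, 0.7219], [0.155, 0.7217], [0.161, 0.7221]] 
left [[0.695, 0.1635], [0.7, 0.1635], [0.705, 0.1633], [0.71, 0.1634], [0.715, 0.1609], [0.72, 0.161]] 
right [[0.695, 0.1325], [0.7, 0.1039], [0.705, 0.0754], [0.71, 0.0658], [0.715, 0.0655], [0.72, 0.0798]]
side back [[0.065, 0.7137], [0.071, 0.7125], [0.077, 0.7144], [0.083, 0.7153], [0.089, 0.7149], [0.095, 0.7146], [0.101, 0.7159], [0.107, 0.7158], [0.113, 0.7151], [0.119, 0.7164], [0.125, 0.7172], [0.131, 0.7166], [0.137, 0.717], [0.143, 0.7177], [0.149, 0.7178], [0.155, 0.719], [0.161, 0.7183]] 
left [[0.65, 0.1478], [0.655, 0.15], [0.66, 0.1536], [0.665, 0.157], [0.67, 0.16], [0.675, 0.1651], [0.68, 0.1654], [0.685, 0.1627], [0.69, 0.1618], [0.695, 0.1623], [0.7, 0.1623], [0.705, 0.1624], [0.71, 0.1614], [0.715, 0.1582]] 
right [[0.65, 0.0663], [0.655, 0.0673], [0.66, 0.0658], [0.665, 0.0659], [0.67, 0.0658], [0.675, 0.0647], [0.68, 0.0657], [0.685, 0.0645], [0.69, 0.0643], [0.695, 0.0628], [0.7, 0.0627], [0.705, 0.063], [0.71, 0.0629], [0.715, 0.0672]]
```

>>> drive_tool:
  claw: [60, 60, 60, 60, 60, 60, 60]
  slide:
    - [0.008, -0.002, 0]
    - [0.016, -0.004, 0]
    - [0.022, -0.006, 0]
    - [0.026, -0.007, 0]
    - [0.03, -0.008, 0]
    - [0.032, -0.008, 0]
    - [0.032, -0.008, 0]
  yaw: [0, 0, 0, 0, 0, 0, 0]

```text
time: 8.82
tool_pos: [0.6204, 0.1141, 0.2206]
tcp_rot: [3.14, -0.099, 0.0]
wrist_force: [-2.5, 0.3, -0.6]
width: 0.703
grip_force: 0.0
```

>>> drive_tool:
  claw: [60, 60, 60]
  slide:
    - [0.002, 0, 0]
    - [0.004, 0, 0]
    - [0.004, 0, 0]
  yaw: [0, 0, 0]

```text
time: 9.07
tool_pos: [0.6214, 0.1142, 0.2203]
tcp_rot: [3.14, -0.099, -0.005]
wrist_force: [-5.2, 1.2, 2.7]
width: 0.7
grip_force: 0.0
```

```bash
python3 -c "from h import *;edges('top');edges('side')"
```

```text
top back [[0.071, 0.7322], [0.077, 0.7325], [0.083, 0.7325], [0.089, 0.7323], [0.095, 0.7344], [0.101, 0.7349], [0.107, 0.7353], [0.113, 0.7354], [0.119, 0.735], [0.125, 0.7352], [0.131, 0.7345], [0.137, 0.7356], [0.143, 0.7363], [0.149, 0.7358], [0.155, 0.7365], [0.161, 0.7361]] 
left [[0.72, 0.1585], [0.725, 0.1584]] 
right [[0.72, 0.1203], [0.725, 0.0678]]
side back [[0.065, 0.7289], [0.071, 0.7279], [0.077, 0.7312], [0.083, 0.7308], [0.089, 0.7289], [0.095, 0.73], [0.101, 0.7291], [0.107, 0.7322], [0.113, 0.7301], [0.119, 0.7326], [0.125, 0.7314], [0.131, 0.7334], [0.137, 0.7316], [0.143, 0.7324], [0.149, 0.7325], [0.155, 0.7359], [0.161, 0.7295]] 
left [[0.65, 0.1075], [0.655, 0.1077], [0.66, 0.1097], [0.665, 0.1408], [0.67, 0.143], [0.675, 0.1458], [0.68, 0.1475], [0.685, 0.1526], [0.69, 0.1597], [0.695, 0.1594], [0.7, 0.1616], [0.705, 0.1616], [0.71, 0.1601], [0.715, 0.1589], [0.72, 0.158], [0.725, 0.1585]] 
right [[0.65, 0.0637], [0.655, 0.0637], [0.66, 0.063], [0.665, 0.0639], [0.67, 0.0627], [0.675, 0.0633], [0.68, 0.0617], [0.685, 0.0625], [0.69, 0.061], [0.695, 0.0615], [0.7, 0.0596], [0.705, 0.0604], [0.71, 0.0595], [0.715, 0.06], [0.72, 0.0591], [0.725, 0.0596]]
```

>>> drive_tool:
  claw: [60, 60, 60]
  slide:
    - [0.002, 0, 0]
    - [0.004, 0, 0]
    - [0.004, 0, 0]
  yaw: [0, 0, 0]

```text
time: 9.42
tool_pos: [0.622, 0.1143, 0.2197]
tcp_rot: [3.14, -0.099, -0.011]
wrist_force: [-11.6, 1.3, 4.3]
width: 0.697
grip_force: 0.0
```

>>> drive_tool:
  claw: [60, 60, 60]
  slide:
    - [0.002, 0, 0]
    - [0.004, 0, 0]
    - [0.004, 0, 0]
  yaw: [0, 0, 0]

```text
time: 9.67
tool_pos: [0.6231, 0.1144, 0.2193]
tcp_rot: [3.139, -0.099, -0.016]
wrist_force: [-13.8, 1.9, 5.9]
width: 0.7
grip_force: 0.0
```

>>> drive_tool:
  claw: [60, 60, 60, 60, 60, 60, 60, 60]
  slide:
    - [-0.004, 0, 0]
    - [-0.01, 0.001, 0]
    - [-0.02, 0.001, 0]
    - [-0.05, 0.003, 0]
    - [-0.1, 0.006, 0]
    - [-0.16, 0.01, 0]
    - [-0.2, 0.012, 0.05]
    - [-0.24, 0.015, 0.1]
  yaw: [0, 0, 0, 0, 0, 0, 0, 0]

```text
time: 10.33
tool_pos: [0.5044, 0.1214, 0.2696]
tcp_rot: [3.139, -0.099, -0.004]
wrist_force: [0.5, 1.2, -0.2]
width: 0.703
grip_force: 0.0
```

>>> drive_tool:
  claw: [60, 60, 60, 60, 60, 60, 60, 60]
  slide:
    - [-0.05, -0.08, 0.05]
    - [-0.1, -0.16, 0.1]
    - [-0.1, -0.24, 0.15]
    - [-0.1, -0.32, 0.2]
    - [-0.1, -0.4, 0.2]
    - [-0.1, -0.48, 0.2]
    - [-0.1, -0.5, 0.2]
    - [-0.1, -0.5, 0.2]
  yaw: [0, 0, 0, 0, 0, 0, 0, 0]

```text
time: 11.0
tool_pos: [0.4568, -0.1337, 0.3733]
tcp_rot: [3.134, -0.107, 0.01]
wrist_force: [0.5, 0.3, -0.2]
width: 0.704
grip_force: 0.0
```

Run:
```python
from h import *
pot('e')
edges('top');edges('side')
for n in("top","side"):
    i=cv2.imread(f"pics/e{n}.png")
c=bot.read_camera("side");P=cloud(c);hsv=cv2.cvtColor(c["color"],cv2.COLOR_RGB2HSV)
m=(abs(P[...,2]-.03)<.012)&(P[...,0]>.69)&(P[...,0]<.76)
for y in np.arange(-.1,.25,.02):
    k=P[m&(abs(P[...,1]-y)<.006)]
    if len(k)>3: print("rail side y",round(y,3),k[:,0].min().round(4))
a=cv2.imread("pics/etop.png")[170:270,190:450];b=cv2.imread("pics/eside.png")[200:340,240:440]
cv2.imwrite("pics/e2.png",np.vstack([cv2.resize(a,(700,270)),cv2.resize(b,(700,330))]) )
```

```text
{'time': 11.0, 'tool_pos': [0.4568, -0.1337, 0.3733], 'tcp_rot': [3.1344, -0.1068, 0.01], 'wrist_force': [0.5379, 0.2963, -0.188]}
top ([[632.2000122070312, 65.5999984741211], [732.0999755859375, 59.5], [738.2000122070312, 159.3000030517578], [638.2999877929688, 165.39999389648438]], [array([685.2, 112.5]), array([100. , 100.1]), np.float64(86.5)]) z [0.0924 0.0993 0.1056] slope [0.007 0.001 0.094]
side ([[628.9000244140625, 62.900001525878906], [729.7000122070312, 57.79999923706055], [735.0, 159.6999969482422], [634.0999755859375, 164.89999389648438]], [array([681.9, 111.3]), array([102.1, 101. ]), np.float64(87.1)]) z [0.0887 0.0993 0.103 ] slope [0.014 0.025 0.086]
top back [[0.065, 0.7323], [0.071, 0.7322], [0.077, 0.7321], [0.083, 0.7328], [0.089, 0.7322], [0.095, 0.7322], [0.101, 0.7326], [0.107, 0.7318], [0.113, 0.7356], [0.119, 0.7358], [0.125, 0.7357], [0.131, 0.7348], [0.137, 0.7354], [0.143, 0.7359], [0.149, 0.7363], [0.155, 0.7365], [0.161, 0.735]] 
left [[0.65, 0.1638], [0.655, 0.1639], [0.66, 0.1639], [0.665, 0.1614], [0.67, 0.1615], [0.675, 0.1614], [0.68, 0.1614], [0.
[... 859 characters left out ...]
], [0.695, 0.1574], [0.7, 0.1592], [0.705, 0.1592], [0.71, 0.1584], [0.715, 0.1582], [0.72, 0.1586], [0.725, 0.1567]] 
right [[0.65, 0.0649], [0.655, 0.0643], [0.66, 0.0621], [0.665, 0.0635], [0.67, 0.0617], [0.675, 0.0628], [0.68, 0.0622], [0.685, 0.0618], [0.69, 0.0619], [0.695, 0.0616], [0.7, 0.0604], [0.705, 0.0598], [0.71, 0.0588], [0.715, 0.0596], [0.72, 0.0595], [0.725, 0.0587]]
rail side y -0.1 0.6911
rail side y -0.08 0.7533
rail side y -0.06 0.7543
rail side y -0.04 0.7237
rail side y -0.02 0.7234
rail side y 0.0 0.7247
rail side y 0.02 0.7265
rail side y 0.04 0.7277
rail side y 0.06 0.691
rail side y 0.08 0.741
rail side y 0.1 0.7574
rail side y 0.22 0.7385
rail side y 0.24 0.7408
```

View pics/e2.png

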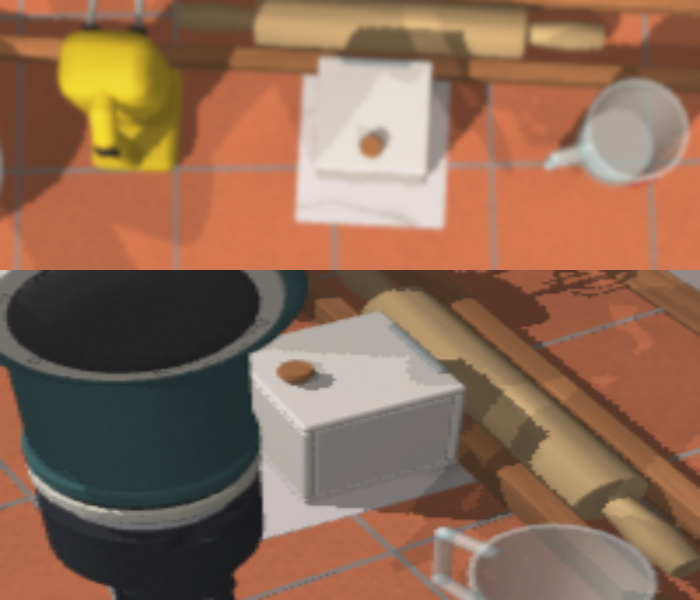

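The pot is on the tile with its lid shut and its back against the rail: measured (0.685, 0.1125) against a target of (0.685, 0.112). The mixer and cup are where they were, so I'll let the arm settle and hand in.

>>> drive_tool:
  claw: [60, 60, 60]
  slide:
    - [0, 0, 0]
    - [0, 0, 0]
    - [0, 0, 0]
  yaw: [0, 0, 0]

```text
time: 11.5
tool_pos: [0.4564, -0.1273, 0.3705]
tcp_rot: [-3.14, 0.096, 0.0]
wrist_force: [0.8, -0.0, -0.0]
width: 0.703
grip_force: 0.0
```

```bash
python3 -c "from workcell import bot;print(bot.finish_job())"
```

```text
the job is handed in; nothing more can be done
None
```

The job is handed in at 11.5 s on the robot's clock: the lid is pressed shut, and the pot stands on the tile, measured within about 1 mm of its place, with its back against the rail; the hand-in returned no verdict.

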